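Bolt the equipment case shut

ROBOT

A 6-joint arm with a two-finger parallel gripper is mounted at the origin on the work surface. World frame = base frame: x ahead of the robot, y to its left, z up, the work surface at z = 0. Lengths are in m, angles in rad, forces in N, time in s.
With the tool pointing down it reaches from about 0.275 to 0.725 m from the base axis. Payload 15.9 kg.
Tool frame: the origin (TCP) lies midway between the tips of the shut fingers; the grasp point (between the pads) lies 19 mm behind it; z points along the fingers, x is the direction in which the jaws open and shut, and the axes are right-handed (so a half turn about z gives the same grasp; the last joint's range is limited). The gripper opens to 85 mm and grips with 20 to 120 N. Pads are 22 mm wide; open, the fingers measure 114 mm over their backs; the gripper's body (76 mm by 85 mm) begins 54 mm behind the grasp point. The pads swing forward as they close: fully open they stand 13 mm farther back than shut.
Start: joints at [1.18, 0.213, -0.034, 1.323, 0, 1.571], TCP at [0.19, 0.462, 0.231] pointing down, gripper open.
Joint ranges: [-2.98, 2.98], [-0.74, 1.72], [-1.14, 1.35], [-2.1, 2.04], [-1.57, 1.44], [-3.14, 3.14]. Speed limits (rad/s): [1.89, 1.89, 2.39, 2.57, 3.14, 3.14].

INTERFACE

Orientations are given as a rotation vector (axis times angle).
In Python, from station import * gives the robot as it stands.
- The arm moves only by the tool step_arm, never from a script. Its argument "increments" is a list of rows, each a list of 3 entries, a list of its own where there are three numbers: the shift along the tool's x, y, z in units of 30 mm (1.0 is 30 mm), then the turn, a rotation vector about the tool's x, y, z in units of 5 degrees (1.0 is 5 degrees), then the closure, from 0 (fully open) to 1 (shut). A call has 1 to 20 rows; each row shifts and turns the commanded pose from where the row before left it, along the tool's axes as they then stand; what a row does not reach is not made up. A row lasts 1/10 s, in which the tool goes at most 50 mm and 8.59 degrees, less where a joint would pass 70% of its speed; a pose out of reach is approached as far as the arm can. A call is refused whole if a number of a shift passes 1 or a number of a turn 1, either way. A call with a gripper value outside its range is refused whole. The fingers move at their own pace and stop on an object; "squeeze" is the grip in N (left out, the last holds). Time passes only in rows, so rows that do not move let the fingers close. It gives the time, the measured TCP pose, the force and the opening at its end, in the units of the state.
- sense(): the state, without advancing time (a new reading comes with each control period).
- capture(name): name is "scene" or "side" or "wrist"; returns (picture, depth): 480x640x3 uint8, red, green, blue; 480x640 float32, m along the optical axis (not along the pixel's ray), 0 where there is no reading.
- camera_params(name): a dict with "camera_matrix" (3x3 intrinsics, pixels), "R" (3x3) and "t" (3): a world point X has camera coordinates R X + t. Camera axes: x right, y down, z forward; pixel columns grow to the right and rows downward; lengths in m; the calibration is good to about 2 mm. A picture is of the moment at which its call begins: read the wrist's pose just before it. camera_params takes no time and is no camera call; for the wrist camera it gives the pose at the moment of the call.
- hand_in(): hands the job in, once; it reports no verdict.
The state is a dict: "t": time; "qpos": joint angles; "dq": joint speeds; "effort": joint torques, N m; "eef_pos": TCP position; "ee_rot": TCP orientation; "contact_force": force on the tool from outside, world axes, zero at the start; "moment": the same for the moment, N m; "finger_gap": opening from 0.0 (shut) to 1.0 (fully open).
Only numpy, scipy, OpenCV 4.12 (cv2) and the standard library are available. Lean on these libraries where they do the work, as an engineer would, in place of code of your own. Each camera call takes 0.05 s, during which the arm holds its last target.

TASK

Lock the black equipment case: press the yellow safety catch down with one fingertip and keep it down while the other fingertip pushes the red tab, sliding the bolt fully home into the yellow keeper. Then let go, so that the catch springs back up and locks the bolt. Grip nothing, force nothing, and leave the loose things on the case and the bench where they are.

Things in the scene. Friction and masses are not known exactly. Their poses are not given: they have to be found in the camera images.
- case: black hard-shell case, shut, fixed, 360 (its x) x 300 (its y) x 100 mm high; origin: centre of its underside. On the lid lies the lock: metal plate, its top 112 mm above the bench, yellow catch plate over its -x half, red bolt tab over its +x half, yellow keeper (142 mm high) at the lid's +y edge. The bolt slides along the case's +y.
- catch_plate: yellow plate of the spring catch, 30 (x) x 150 (y, along the bolt) x 7 mm, axes as the case's. Origin: centre of its top face, 150 mm above the bench while up. Pressed anywhere it goes straight down and stays level. More than 60 N on it is forcing.
- catch (a joint): how far the catch is pressed: 0 up, 0.010 m bottomed on a hard stop. Spring 3 N at first, 7 N at the bottom; springs up when let go. From 0.006 m on, its tooth is clear of the bolt; above that it stops the bolt in the next gap of the bolt's rack (gaps every 11.5 mm), also part-way.
- bolt_tab: upright red tab on the bolt, 28 (x) x 10 (y) x 40 mm high, axes as the case's. Origin: centre of its top, 170 mm above the bench. It runs 58 mm to the +x of the catch plate's middle line, with nothing higher than 130 mm between. Push its flat -y face: at the start the 45 mm behind that face are clear down to 130 mm above the bench; farther back a guide 138 mm high.
- bolt (a joint): how far the bolt is slid to the keeper (case +y): up to 0.003 m at the start (drawn back), 0.048 m fully home against a stop. Rubs with 3 N, stays where left. More than 50 N on the tab is forcing.
- battery: black and green battery pack, 66 x 100 x 42 mm, lying loose on the case's lid on the +x side of the lock. Origin: centre of its underside. A bystander.
- tape_measure: yellow tape measure, 62 x 68 x 38 mm, lying loose on the lid on the -x side of the lock. Origin: centre of its underside. A bystander.
- laser_level: yellow and black laser level, 90 x 70 x 84 mm, loose on the bench. Origin: centre of its underside. A bystander.
- mount: blue and black laser mount, 60 mm wide, 71 mm high, loose on the bench. Origin: centre of its underside. A bystander.
- screw_jar: clear jar with a red cap, 68 mm wide, 85 mm high, loose on the bench. Origin: centre of its underside. A bystander.
- carton: small cardboard box, 110 x 80 x 60 mm, loose on the bench. Origin: centre of its underside. A bystander.
- screwdriver: screwdriver lying loose on the bench. Origin: centre of its underside. A bystander.

How it is judged:
On the way, in this order (a step that is already met when the one before it is completed fails the run):
1. a fingertip holds the catch down while the bolt is still drawn back (value of joint catch above 0.006 m and contact force between the fingers and catch_plate above 1 N and value of joint bolt below 0.006 m), for 0.05 s.
2. the bolt is half-way, a fingertip still holding the catch down (value of joint bolt between 0.015 and 0.036 m and value of joint catch above 0.0055 m and contact force between the fingers and catch_plate above 0.5 N and contact force between the fingers and bolt_tab above 0.2 N), for 0.02 s.
3. the bolt is fully home, the catch still held down (value of joint bolt above 0.0455 m and value of joint catch above 0.0055 m and contact force between the fingers and catch_plate above 0.5 N), for 0.02 s.
At the end, for the whole second after the job is handed in: The bolt is home in the keeper (at least 44.5 of its 48 mm), at rest, and the catch has sprung back up (less than 2 mm down), locking it (value of joint bolt above 0.0445 m and value of joint catch below 0.002 m and velocity of joint bolt below 0.005 m/s); the robot touches nothing.
It fails at once if the catch is let up (less than 3 mm down) part-way through the bolt's travel (value of joint bolt between 0.006 and 0.042 m and value of joint catch below 0.003 m).
It fails at once if the bolt is forced (over 50 N on the tab) (contact force between the fingers and bolt_tab above 50 N).
It fails at once if the catch is forced (over 60 N on the plate) (contact force between the fingers and catch_plate above 60 N).
It fails at once if a loose thing is moved by more than 20 mm, lifted or carried (distance of any of battery, tape_measure, laser_level, mount, screw_jar, carton, screwdriver from where it was at the start of the episode above 0.02 m).
It also fails if it takes over 32 s, if anything falls off the work surface, if the arm or the gripper's body presses on something with over 40 N, if the wrist force passes 120 N, or if a joint passes its speed limit or range.

## Working session

There is one attempt and no reset: what is moved stays moved. The work goes in short steps, Python scripts to look and compute and a tool call to move; the robot and the scene stay as the last step left them, time stands still between calls to the robot, and variables do not carry over. Pictures are saved under pics/ and viewed, and the job is handed in when it is done.

Besides the shell and the picture viewer there is one more tool, called after ">>>" by a JSON object that holds its "api" and its "payload", one argument or row to a line. step_arm: Moves the arm, as the interface text tells. Its arguments: {"type":"object","properties":{"increments":{"type":"array"},"squeeze":{"type":"number"}},"required":["increments"]}

```bash
mkdir -p pics; ls
python3 - <<'E'
from station import *
import cv2,numpy as np
s=sense();print({k:np.round(v,4).tolist() for k,v in s.items()})
for n in("scene","side"):
    p,d=capture(n);cv2.imwrite(f"pics/{n}0.png",p[:,:,::-1]);np.savez(f"{n}0.npz",p=p,d=d)
    c=camera_params(n);print(n,np.round(c["camera_matrix"],1).tolist(),np.round(c["R"],3).tolist(),np.round(c["t"],3).tolist())
E
```

```text
pics
{'t': 0.0, 'qpos': [1.18, 0.2133, -0.0351, 1.3235, 0.0, 1.5708], 'dq': [-0.0014, 0.0006, 0.0003, -0.0013, -0.0008, 0.0003], 'effort': [0.006, -68.6161, 48.7118, 0.0178, 0.0001, 0.0], 'eef_pos': [0.1903, 0.462, 0.2308], 'ee_rot': [2.61, 1.7475, -0.0015], 'contact_force': [0.2406, -0.1685, 0.3779], 'moment': [0.0671, -0.0216, -0.029], 'finger_gap': 0.9995}
scene [[573.1, 0.0, 322.6], [0.0, 573.1, 244.9], [0.0, 0.0, 1.0]] [[-0.79, 0.613, 0.015], [0.422, 0.561, -0.712], [-0.445, -0.556, -0.702]] [0.39, -0.103, 1.825]
side [[470.9, 0.0, 320.0], [0.0, 470.9, 236.0], [0.0, 0.0, 1.0]] [[0.838, -0.546, -0.006], [-0.426, -0.645, -0.635], [0.343, 0.534, -0.773]] [-0.406, 0.315, 1.273]
```

View pics/scene0.png

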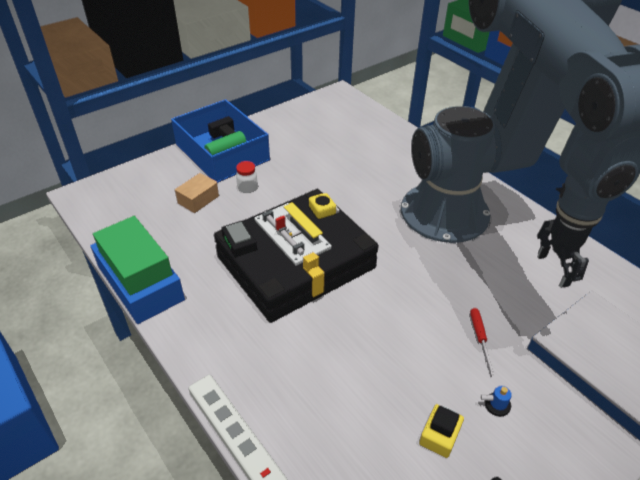

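View pics/side0.png

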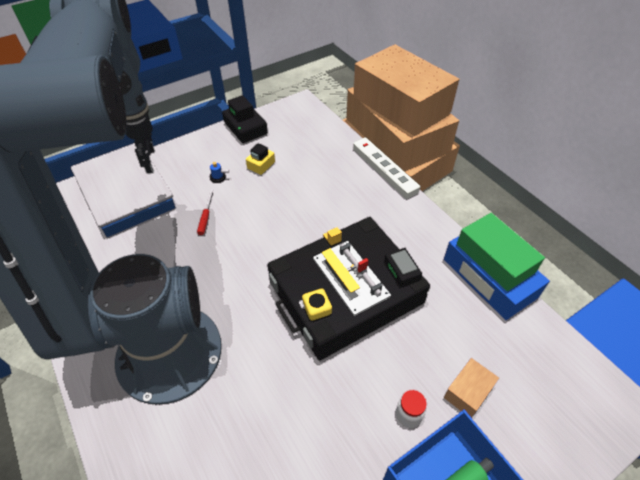

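Both views show the case clearly. In the scene view the catch is near (303,222), the tab near (281,222) and the keeper near (313,265). In the side view they are at (340,270), (362,265) and (333,236). I'll measure them next.

```bash
cat > h.py <<'E'
import numpy as np,cv2
from station import *
def ray(c,uv,z):
    K,R,t=c["camera_matrix"],np.array(c["R"]),np.array(c["t"])
    uv=np.atleast_2d(uv).astype(float)
    d=(R.T@np.linalg.inv(K)@np.c_[uv,np.ones(len(uv))].T).T
    o=-R.T@t
    return o+d*((z-o[2])/d[:,2])[:,None]
def deproj(c,uv,dep):
    K,R,t=c["camera_matrix"],np.array(c["R"]),np.array(c["t"])
    uv=np.atleast_2d(uv).astype(float)
    p=(np.linalg.inv(K)@np.c_[uv,np.ones(len(uv))].T).T*dep[:,None]
    return (p-t)@R
def comps(p,col):
    h=cv2.cvtColor(p,cv2.COLOR_RGB2HSV)
    if col=="y": m=cv2.inRange(h,(18,110,60),(35,255,255))
    else: m=cv2.inRange(h,(0,130,50),(8,255,255))|cv2.inRange(h,(172,130,50),(180,255,255))
    n,l,s,ce=cv2.connectedComponentsWithStats(m)
    return [(l==i) for i in range(1,n) if s[i,4]>25]
E
python3 - <<'E'
from h import *
for n in("scene","side"):
    f=np.load(n+"0.npz");p,d=f["p"],f["d"];c=camera_params(n)
    for col in "yr":
        for m in comps(p,col):
            v,u=np.nonzero(m)
            P=deproj(c,np.c_[u,v],d[v,u]); ok=d[v,u]>0
            print(n,col,len(u),"px",u.mean().round(),v.mean().round(),"med",np.median(P[ok],0).round(3),"zmax",np.percentile(P[ok,2],95).round(3))
            if col=="y":
              T=ok&(P[:,2]>.143)&(P[:,2]<.157)
              Q=ray(c,np.c_[u,v],.150)[:,:2]
              if T.sum()>50:
                r=cv2.minAreaRect((Q*1000).astype(np.float32));print("   rect",r); print("   n150",T.sum())
            else:
              T=ok&(P[:,2]>.16)
              if T.sum()>3: print("   tabtop",P[T].mean(0))
E
```

```text
scene y 454 px 322.0 206.0 med [ 0.392 -0.134  0.132] zmax 0.141
scene y 494 px 303.0 220.0 med [ 0.479 -0.109  0.151] zmax 0.155
   rect ((479.2145690917969, -112.34173583984375), (159.05943298339844, 35.31813430786133), 86.904541015625)
   n150 429
scene y 594 px 314.0 273.0 med [0.546 0.035 0.106] zmax 0.144
scene y 27 px 504.0 391.0 med [0.406 0.551 0.07 ] zmax 0.074
scene y 904 px 439.0 436.0 med [0.596 0.536 0.049] zmax 0.062
scene r 205 px 245.0 168.0 med [ 0.438 -0.478  0.086] zmax 0.091
scene r 96 px 280.0 222.0 med [ 0.539 -0.133  0.156] zmax 0.173
   tabtop [ 0.53895603 -0.1332209   0.16728513]
scene r 289 px 478.0 325.0 med [0.276 0.373 0.024] zmax 0.03
scene r 43 px 265.0 472.0 med [0.931 0.369 0.04 ] zmax 0.045
side y 385 px 260.0 163.0 med [0.544 0.497 0.042] zmax 0.054
side y 226 px 333.0 236.0 med [0.538 0.008 0.124] zmax 0.143
side y 544 px 340.0 270.0 med [ 0.476 -0.114  0.149] zmax 0.153
   rect ((476.26239013671875, -109.68762969970703), (155.23202514648438, 33.37760925292969), 86.80667114257812)
   n150 491
side y 571 px 317.0 305.0 med [ 0.371 -0.166  0.133] zmax 0.139
side r 170 px 203.0 222.0 med [0.265 0.362 0.023] zmax 0.029
side r 95 px 363.0 264.0 med [ 0.534 -0.139  0.16 ] zmax 0.171
   tabtop [ 0.53422242 -0.13768536  0.16702548]
side r 505 px 413.0 403.0 med [ 0.431 -0.482  0.085] zmax 0.088
```

Run:
```python
from h import *
s=sense();p=s["eef_pos"];print(s["ee_rot"])
a=np.radians(67.6)
tgt=np.array([.504,-.158,.25]);N=24
# tool x at yaw a, tool y = (sin a,-cos a), z down ; turn per row .59 unit
d=(tgt-p)/N
for i in range(N):
    x=np.array([np.cos(a),np.sin(a)]);y=np.array([np.sin(a),-np.cos(a)])
    print([round(float(d[:2]@x)/.03,2),round(float(d[:2]@y)/.03,2),round(-d[2]/.03,2)])
    a-=np.radians(.59*5)
```

```text
[ 2.61000859e+00  1.74759687e+00 -1.22860912e-03]
[-0.63, 0.73, np.float64(-0.03)]
[-0.59, 0.76, np.float64(-0.03)]
[-0.55, 0.79, np.float64(-0.03)]
[-0.51, 0.82, np.float64(-0.03)]
[-0.47, 0.84, np.float64(-0.03)]
[-0.42, 0.87, np.float64(-0.03)]
[-0.38, 0.89, np.float64(-0.03)]
[-0.33, 0.91, np.float64(-0.03)]
[-0.28, 0.92, np.float64(-0.03)]
[-0.24, 0.94, np.float64(-0.03)]
[-0.19, 0.95, np.float64(-0.03)]
[-0.14, 0.95, np.float64(-0.03)]
[-0.09, 0.96, np.float64(-0.03)]
[-0.04, 0.96, np.float64(-0.03)]
[0.01, 0.97, np.float64(-0.03)]
[0.06, 0.96, np.float64(-0.03)]
[0.11, 0.96, np.float64(-0.03)]
[0.16, 0.95, np.float64(-0.03)]
[0.21, 0.94, np.float64(-0.03)]
[0.25, 0.93, np.float64(-0.03)]
[0.3, 0.92, np.float64(-0.03)]
[0.35, 0.9, np.float64(-0.03)]
[0.39, 0.88, np.float64(-0.03)]
[0.44, 0.86, np.float64(-0.03)]
```

>>> {"api": "step_arm", "payload": {
  "increments": [
    [[-0.6,0.7,-0.1],[0,0,0.6],0.5],
    [[-0.6,0.75,-0.1],[0,0,0.6],0.5],
    [[-0.55,0.8,-0.1],[0,0,0.6],0.5],
    [[-0.5,0.8,-0.1],[0,0,0.6],0.5],
    [[-0.45,0.85,-0.1],[0,0,0.6],0.5],
    [[-0.4,0.85,-0.1],[0,0,0.6],0.5],
    [[-0.4,0.9,-0.1],[0,0,0.6],0.5],
    [[-0.35,0.9,0],[0,0,0.6],0.5],
    [[-0.3,0.9,0],[0,0,0.6],0.5],
    [[-0.25,0.95,0],[0,0,0.6],0.5],
    [[-0.2,0.95,0],[0,0,0.6],0.5],
    [[-0.15,0.95,0],[0,0,0.6],0.5],
    [[-0.1,0.95,0],[0,0,0.6],0.5],
    [[-0.05,0.95,0],[0,0,0.6],0.5],
    [[0,0.95,0],[0,0,0.6],0.5],
    [[0.05,0.95,0],[0,0,0.6],0.5],
    [[0.1,0.95,0],[0,0,0.6],0.5],
    [[0.15,0.95,0],[0,0,0.6],0.5],
    [[0.2,0.95,0],[0,0,0.6],0.5],
    [[0.25,0.95,0],[0,0,0.6],0.5]
  ]
}}

```text
t: 2.1
eef_pos: [0.4428, -0.0564, 0.2521]
ee_rot: [-3.135, -0.205, 0.001]
contact_force: [0.7, 0.4, 0.6]
finger_gap: 0.5
```

Run:
```python
from h import *
s=sense();print({k:np.round(v,4).tolist() for k,v in s.items()})
c=camera_params("wrist");p,d=capture("wrist");cv2.imwrite("pics/w1.png",p[:,:,::-1]);np.savez("w1.npz",p=p,d=d,K=c["camera_matrix"],R=c["R"],t=c["t"])
```

```text
{'t': 2.1, 'qpos': [-0.1267, 0.0999, -0.1166, 1.3547, 0.0, 1.3136], 'dq': [-0.5722, 0.3177, 0.3493, 0.032, -0.0004, -0.05], 'effort': [6.1555, -63.0579, 45.7743, 0.081, -0.1122, 0.0668], 'eef_pos': [0.4428, -0.0564, 0.2521], 'ee_rot': [-3.1348, -0.2049, 0.0007], 'contact_force': [0.6931, 0.3866, 0.6215], 'moment': [0.0362, -0.038, -0.0372], 'finger_gap': 0.4999}
```

View pics/w1.png

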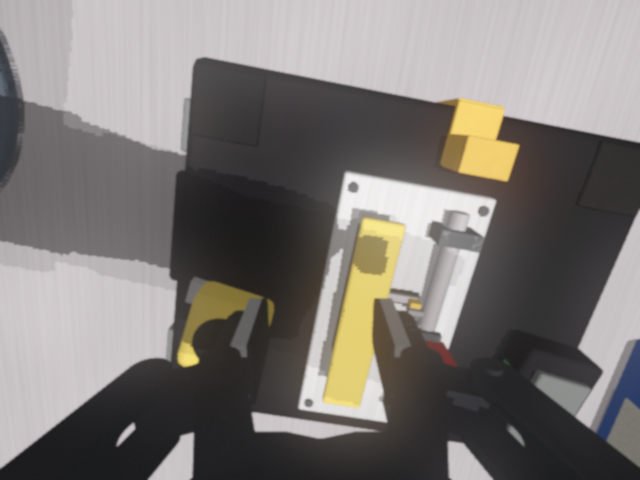

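The wrist view shows the catch at (365,310), the tab at (440,352) behind the finger, and the keeper at (483,140). The arm was still moving when it was taken, so I'll finish the approach and measure again.

Run:
```python
from h import *
s=sense();print(s["eef_pos"],s["ee_rot"],s["dq"],s["t"])
```

```text
[ 0.44416849 -0.05919112  0.25175631] [ 3.13419727e+00  1.97485719e-01 -5.83519089e-04] [ 0.06190439 -0.02593517 -0.03616094 -0.00285295  0.00713857  0.00924308] 2.15
```

>>> {"api": "step_arm", "payload": {
  "increments": [
    [[0.4,0.8,0],[0,0,0.5],0.5],
    [[0.4,0.8,0],[0,0,0.5],0.5],
    [[0.4,0.8,0],[0,0,0.5],0.5],
    [[0,0,0],[0,0,0.5],0.5],
    [[0,0,0],[0,0,0],0.5],
    [[0,0,0],[0,0,0],0.5]
  ]
}}

```text
t: 2.75
eef_pos: [0.4846, -0.1234, 0.2521]
ee_rot: [-3.141, 0.063, 0.001]
contact_force: [-0.1, -0.0, -0.1]
finger_gap: 0.496
```

Run:
```python
from h import *
s=sense();print({k:np.round(v,4).tolist() for k,v in s.items()})
c=camera_params("wrist");p,d=capture("wrist");cv2.imwrite("pics/w2.png",p[:,:,::-1]);np.savez("w2.npz",p=p,d=d,K=c["camera_matrix"],R=c["R"],t=c["t"])
for col in "yr":
    for m in comps(p,col):
        v,u=np.nonzero(m)
        P=deproj(c,np.c_[u,v],d[v,u]); ok=d[v,u]>0
        print(col,len(u),u.mean().round(),v.mean().round(),"med",np.median(P[ok],0).round(4))
        if col=="y" and len(u)>1000:
              T=ok&(P[:,2]>.143)&(P[:,2]<.157)
              if T.sum()>50:
                r=cv2.minAreaRect((P[T][:,:2]*1000).astype(np.float32));print("   rect",r, P[T][:,2].mean())
        if col=="r":
              T=ok&(P[:,2]>.165)
              if T.sum()>3: print("   tabtop",P[T].mean(0),P[T].min(0),P[T].max(0))
```

```text
{'t': 2.75, 'qpos': [-0.2494, 0.2112, 0.0158, 1.3759, 0.0001, 1.3617], 'dq': [0.0088, -0.0103, -0.0018, -0.0008, 0.0003, -0.0021], 'effort': [-0.806, -67.6317, 49.0183, -0.0467, -0.0243, 0.1758], 'eef_pos': [0.4846, -0.1234, 0.2521], 'ee_rot': [-3.1408, 0.0633, 0.0009], 'contact_force': [-0.1119, -0.0412, -0.0543], 'moment': [0.0094, -0.0189, -0.0042], 'finger_gap': 0.4963}
y 3193 406.0 23.0 med [0.5415 0.0065 0.1421]
   rect ((543.0744018554688, 7.895085334777832), (18.698028564453125, 33.18330383300781), 87.3528060913086) 0.14348366311108116
y 9109 311.0 213.0 med [ 0.4792 -0.1032  0.1507]
   rect ((479.46484375, -111.77915954589844), (147.2764129638672, 28.976444244384766), 87.35598754882812) 0.1507063125366384
y 59 373.0 206.0 med [ 0.5232 -0.106   0.1265]
y 5547 187.0 266.0 med [ 0.3897 -0.1369  0.1353]
r 365 411.0 264.0 med [ 0.5409 -0.1345  0.1706]
   tabtop [ 0.540878   -0.13460173  0.17053695] [ 0.53203041 -0.13982661  0.16834167] [ 0.54995507 -0.13039249  0.17254569]
```

View pics/w2.png

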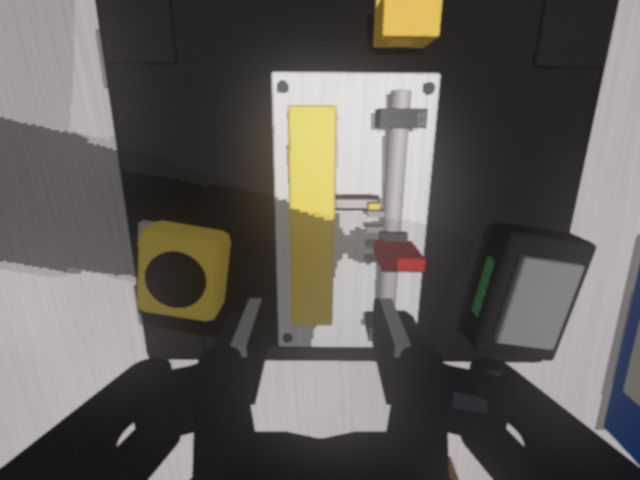

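The view shows the catch rectangle at (311,213). Its measured size is 147×29 mm at z 0.151, against 150×30 at 0.150. The tab top is at (403,255) with z 0.1705 against 0.170. The fingers sit short of the tab, on the -y side, and the battery at (530,290) is clear. Next I'll line up and descend to just above the catch.

>>> {"api": "step_arm", "payload": {
  "increments": [
    [[0.4,0.55,0],[0,0,0],0.5],
    [[0.35,0.55,0],[0,0,0],0.5],
    [[0,0,0.3],[0,0,0],0.5],
    [[0,0,0.5],[0,0,0],0.5],
    [[0,0,0.7],[0,0,0],0.5],
    [[0,0,0.7],[0,0,0],0.5],
    [[0,0,0.5],[0,0,0],0.5],
    [[0,0,0.2],[0,0,0],0.5],
    [[0,0,0],[0,0,0],0.5],
    [[0,0,0],[0,0,0],0.5]
  ]
}}

```text
t: 3.8
eef_pos: [0.5061, -0.1574, 0.166]
ee_rot: [3.141, -0.065, 0.001]
contact_force: [0.5, -0.9, 0.5]
finger_gap: 0.498
```

Run:
```python
from h import *
s=sense();print({k:np.round(v,4).tolist() for k,v in s.items()})
for n in("side","wrist"):
    p,d=capture(n);
    if n=="side":p=cv2.resize(p[180:330,250:450],None,fx=4,fy=4)
    cv2.imwrite(f"pics/{n}3.png",p[:,:,::-1])
```

```text
{'t': 3.8, 'qpos': [-0.3015, 0.2939, -0.0942, 1.182, -0.0, 1.3106], 'dq': [-0.0027, -0.0018, 0.0109, -0.0009, -0.0007, -0.0022], 'effort': [0.1178, -73.7977, 46.5582, -0.1477, 0.0045, -0.0022], 'eef_pos': [0.5061, -0.1574, 0.166], 'ee_rot': [3.1407, -0.0648, 0.0011], 'contact_force': [0.5385, -0.9262, 0.5441], 'moment': [0.0309, 0.0036, -0.0155], 'finger_gap': 0.4982}
```

View pics/side3.png

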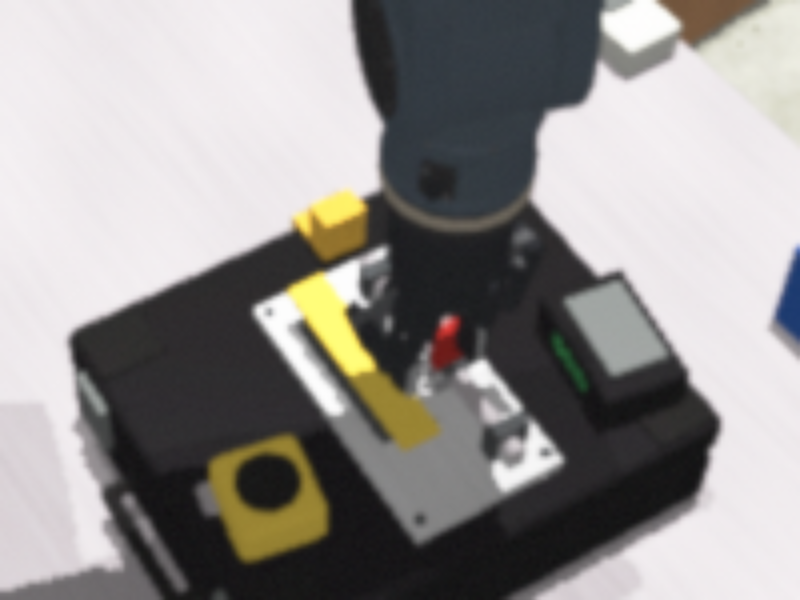

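View pics/wrist3.png

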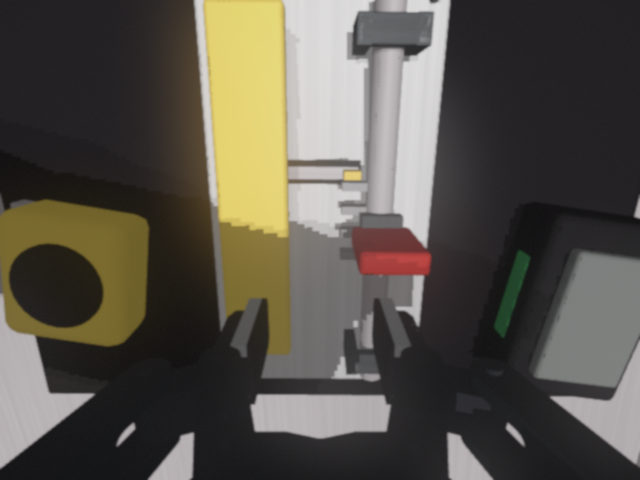

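The side view shows the fingers straddling correctly, with the tab at (445,345). In the wrist view the left finger at (252,320) is over the catch and the right one at (392,310) is behind the tab face at (392,270). I'll descend gently.

>>> {"api": "step_arm", "payload": {
  "increments": [
    [[0,0,0.2],[0,0,0],0.5],
    [[0,0,0.2],[0,0,0],0.5],
    [[0,0,0.1],[0,0,0],0.5],
    [[0,0,0.1],[0,0,0],0.5],
    [[0,0,0],[0,0,0],0.5]
  ]
}}

```text
t: 4.4
eef_pos: [0.5058, -0.1575, 0.147]
ee_rot: [-3.141, 0.066, 0.001]
contact_force: [-1.1, 0.2, 3.7]
finger_gap: 0.502
```

>>> {"api": "step_arm", "payload": {
  "increments": [
    [[0,0,0.1],[0,0,0],0.5],
    [[0,0,0],[0,0,0],0.5],
    [[0,0,0],[0,0,0],0.5]
  ]
}}

```text
t: 4.7
eef_pos: [0.506, -0.1576, 0.1444]
ee_rot: [3.141, -0.066, 0.0]
contact_force: [-1.6, 0.1, 4.4]
finger_gap: 0.5
```

>>> {"api": "step_arm", "payload": {
  "increments": [
    [[0,0,0.1],[0,0,0],0.5],
    [[0,0,0],[0,0,0],0.5],
    [[0,0,0],[0,0,0],0.5]
  ]
}}

```text
t: 5.0
eef_pos: [0.506, -0.1576, 0.1415]
ee_rot: [3.141, -0.066, 0.0]
contact_force: [-1.9, 1.2, 5.2]
finger_gap: 0.494
```

>>> {"api": "step_arm", "payload": {
  "increments": [
    [[0,0,0.07],[0,0,0],0.5],
    [[0,0,0],[0,0,0],0.5],
    [[0,0,0],[0,0,0],0.5]
  ]
}}

```text
t: 5.3
eef_pos: [0.506, -0.1576, 0.1395]
ee_rot: [3.141, -0.066, 0.0]
contact_force: [-2.5, 0.3, 5.6]
finger_gap: 0.502
```

Run:
```python
from h import *
s=sense();print({k:np.round(v,4).tolist() for k,v in s.items() if k in("t","eef_pos","contact_force","finger_gap")})
c=camera_params("wrist");p,d=capture("wrist");cv2.imwrite("pics/w4.png",p[:,:,::-1])
for col in "yr":
    for m in comps(p,col):
        v,u=np.nonzero(m);P=deproj(c,np.c_[u,v],d[v,u]); ok=d[v,u]>0
        print(col,len(u),u.mean().round(),v.mean().round(),"med",np.median(P[ok],0).round(4),P[ok].min(0).round(3),P[ok].max(0).round(3))
```

```text
{'t': 5.3, 'eef_pos': [0.506, -0.1576, 0.1395], 'contact_force': [-2.5195, 0.2608, 5.6342], 'finger_gap': 0.502}
y 26656 244.0 160.0 med [ 0.4815 -0.092   0.1422] [ 0.455 -0.187  0.112] [ 0.497 -0.042  0.168]
y 188 356.0 180.0 med [ 0.5235 -0.1062  0.118 ] [ 0.52  -0.108  0.116] [ 0.527 -0.104  0.119]
y 366 188.0 226.0 med [ 0.4427 -0.1278  0.1007] [ 0.437 -0.142  0.099] [ 0.446 -0.117  0.103]
y 13723 72.0 287.0 med [ 0.4017 -0.1404  0.1332] [ 0.331 -0.212  0.099] [ 0.415 -0.115  0.14 ]
r 3205 411.0 286.0 med [ 0.5367 -0.1326  0.1701] [ 0.522 -0.177  0.099] [ 0.575 -0.129  0.172]
```

View pics/w4.png

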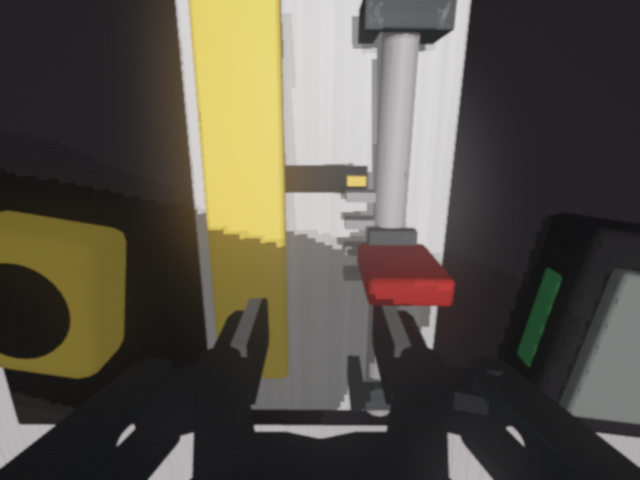

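The catch top is now at z 0.142, about 8 mm down, with 5.6 N on it. The tooth marker dropped 8.5 mm, which agrees. The tab is still ahead of the right finger, so I'll push along case +y (tool -y).

>>> {"api": "step_arm", "payload": {
  "increments": [
    [[0,-0.1,0],[0,0,0],0.5],
    [[0,-0.1,0],[0,0,0],0.5],
    [[0,-0.1,0],[0,0,0],0.5],
    [[0,-0.1,0],[0,0,0],0.5],
    [[0,-0.1,0],[0,0,0],0.5],
    [[0,-0.1,0],[0,0,0],0.5],
    [[0,-0.1,0],[0,0,0],0.5],
    [[0,-0.1,0],[0,0,0],0.5],
    [[0,0,0],[0,0,0],0.5]
  ]
}}

```text
t: 6.25
eef_pos: [0.5076, -0.1342, 0.1398]
ee_rot: [3.139, -0.066, 0.002]
contact_force: [0.6, -4.7, 5.5]
finger_gap: 0.498
```

```bash
cat > look.py <<'E'
import sys
from h import *
s=sense();print({k:np.round(v,4).tolist() for k,v in s.items() if k in("t","eef_pos","contact_force","finger_gap")})
c=camera_params("wrist");p,d=capture("wrist");cv2.imwrite(f"pics/{sys.argv[1]}.png",p[:,:,::-1])
for col in "yr":
    for m in comps(p,col):
        v,u=np.nonzero(m);P=deproj(c,np.c_[u,v],d[v,u]); ok=d[v,u]>0
        if col=="r": ok&=P[:,2]>.166
        if ok.sum()>20: print(col,len(u),u.mean().round(),v.mean().round(),"med",np.median(P[ok],0).round(4),P[ok].min(0).round(3),P[ok].max(0).round(3))
E
python3 look.py w5
```

```text
{'t': 6.25, 'eef_pos': [0.5076, -0.1342, 0.1398], 'contact_force': [0.5817, -4.7496, 5.4639], 'finger_gap': 0.4977}
y 22476 246.0 207.0 med [ 0.4825 -0.0846  0.1423] [ 0.456 -0.187  0.112] [ 0.498 -0.037  0.218]
y 467 187.0 224.0 med [ 0.4437 -0.103   0.1007] [ 0.438 -0.118  0.099] [ 0.447 -0.094  0.102]
y 105 354.0 230.0 med [ 0.5238 -0.1051  0.1181] [ 0.52  -0.107  0.114] [ 0.528 -0.104  0.12 ]
y 12498 72.0 322.0 med [ 0.3997 -0.1322  0.1328] [ 0.332 -0.215  0.099] [ 0.455 -0.114  0.21 ]
r 3722 404.0 305.0 med [ 0.5367 -0.1183  0.1704] [ 0.523 -0.125  0.166] [ 0.551 -0.114  0.172]
```

View pics/w5.png

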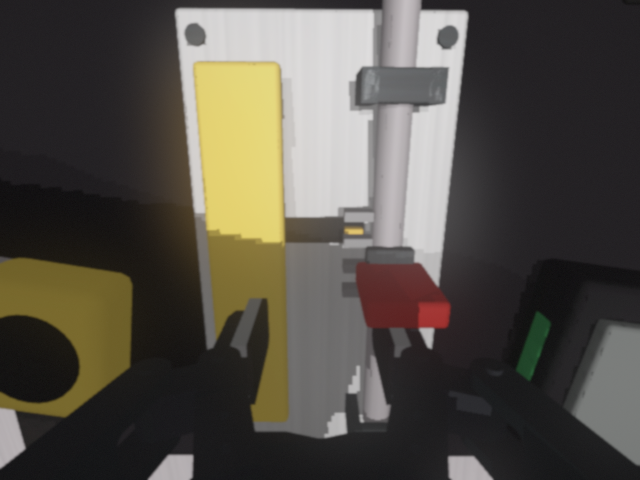

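The tab has moved about 14.5 mm, with 4.7 N on it. The catch is still down at 0.142. I'll keep pushing.

>>> {"api": "step_arm", "payload": {
  "increments": [
    [[0,-0.1,0],[0,0,0],0.5],
    [[0,-0.1,0],[0,0,0],0.5],
    [[0,-0.1,0],[0,0,0],0.5],
    [[0,-0.1,0],[0,0,0],0.5],
    [[0,-0.1,0],[0,0,0],0.5],
    [[0,-0.1,0],[0,0,0],0.5],
    [[0,-0.1,0],[0,0,0],0.5],
    [[0,-0.1,0],[0,0,0],0.5],
    [[0,-0.1,0],[0,0,0],0.5],
    [[0,0,0],[0,0,0],0.5]
  ]
}}

```text
t: 7.3
eef_pos: [0.5088, -0.1072, 0.1398]
ee_rot: [3.139, -0.066, 0.003]
contact_force: [1.4, -4.6, 5.8]
finger_gap: 0.5
```

```bash
python3 look.py w6
```

```text
{'t': 7.3, 'eef_pos': [0.5088, -0.1072, 0.1398], 'contact_force': [1.4341, -4.5942, 5.8384], 'finger_gap': 0.5002}
y 3904 404.0 17.0 med [0.5409 0.0008 0.1418] [ 0.526 -0.002  0.099] [0.575 0.016 0.145]
y 15907 250.0 258.0 med [ 0.4837 -0.0762  0.1423] [ 0.465 -0.167  0.114] [ 0.501 -0.037  0.221]
y 294 189.0 234.0 med [ 0.4451 -0.0813  0.1008] [ 0.441 -0.093  0.099] [ 0.448 -0.073  0.102]
y 8983 69.0 346.0 med [ 0.3929 -0.1244  0.1305] [ 0.355 -0.149  0.099] [ 0.458 -0.093  0.205]
y 108 124.0 435.0 med [ 0.4034 -0.1825  0.1239] [ 0.387 -0.207  0.1  ] [ 0.464 -0.098  0.213]
y 376 10.0 443.0 med [ 0.357  -0.1724  0.1368] [ 0.35  -0.18   0.134] [ 0.449 -0.093  0.221]
r 3519 406.0 306.0 med [ 0.538  -0.0914  0.1703] [ 0.524 -0.098  0.166] [ 0.552 -0.087  0.172]
```

>>> {"api": "step_arm", "payload": {
  "increments": [
    [[0,-0.05,0],[0,0,0],0.5],
    [[0,-0.05,0],[0,0,0],0.5],
    [[0,0,0],[0,0,0],0.5]
  ]
}}

```text
t: 7.65
eef_pos: [0.509, -0.1045, 0.1398]
ee_rot: [3.139, -0.066, 0.003]
contact_force: [1.5, -6.0, 5.8]
finger_gap: 0.5
```

>>> {"api": "step_arm", "payload": {
  "increments": [
    [[0,-0.05,0],[0,0,0],0.5],
    [[0,0,0],[0,0,0],0.5]
  ]
}}

```text
t: 7.85
eef_pos: [0.509, -0.103, 0.1398]
ee_rot: [3.139, -0.066, 0.003]
contact_force: [0.4, -7.1, 5.9]
finger_gap: 0.502
```

>>> {"api": "step_arm", "payload": {
  "increments": [
    [[0,-0.03,0],[0,0,0],0.5],
    [[0,0,0],[0,0,0],0.5]
  ]
}}

```text
t: 8.05
eef_pos: [0.509, -0.1029, 0.1399]
ee_rot: [3.137, -0.067, 0.003]
contact_force: [0.7, -13.0, 5.8]
finger_gap: 0.497
```

```bash
python3 look.py w7
```

```text
{'t': 8.05, 'eef_pos': [0.509, -0.1029, 0.1399], 'contact_force': [0.7101, -13.0117, 5.8406], 'finger_gap': 0.4975}
y 5329 404.0 23.0 med [0.5412 0.003  0.1422] [ 0.526 -0.002  0.098] [0.575 0.021 0.145]
y 14998 251.0 265.0 med [ 0.484  -0.0744  0.1424] [ 0.465 -0.162  0.113] [ 0.502 -0.037  0.22 ]
y 226 190.0 235.0 med [ 0.4455 -0.0778  0.1007] [ 0.442 -0.088  0.099] [ 0.448 -0.071  0.103]
y 61 351.0 299.0 med [ 0.5234 -0.1077  0.118 ] [ 0.52  -0.111  0.113] [ 0.527 -0.106  0.12 ]
y 8649 67.0 352.0 med [ 0.3907 -0.1238  0.1303] [ 0.356 -0.148  0.099] [ 0.458 -0.088  0.206]
y 152 126.0 433.0 med [ 0.4045 -0.1774  0.1238] [ 0.403 -0.184  0.112] [ 0.464 -0.093  0.213]
y 352 8.0 448.0 med [ 0.3553 -0.1705  0.1368] [ 0.349 -0.18   0.134] [ 0.448 -0.088  0.223]
r 3535 406.0 306.0 med [ 0.5383 -0.0871  0.1703] [ 0.525 -0.094  0.166] [ 0.553 -0.083  0.173]
```

View pics/w7.png

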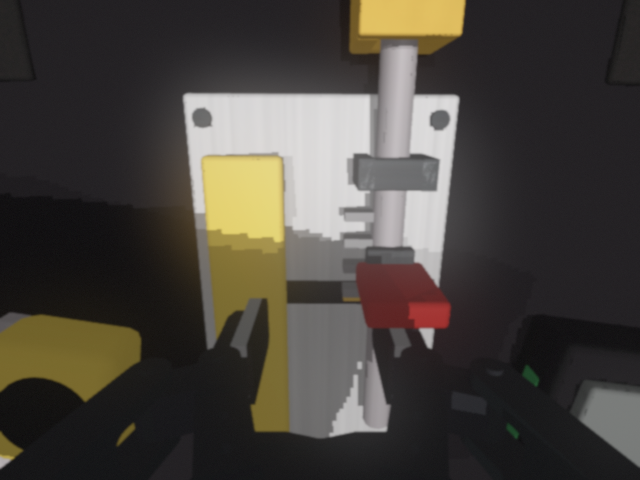

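The wrist view shows the rod in the yellow keeper at (398,45) and the catch still down. The force climbs with no further motion, so the bolt is at the stop. I'll nudge once more to confirm, then back off the tab and lift.

>>> {"api": "step_arm", "payload": {
  "increments": [
    [[0,-0.03,0],[0,0,0],0.5],
    [[0,0,0],[0,0,0],0.5]
  ]
}}

```text
t: 8.3
eef_pos: [0.509, -0.1029, 0.1399]
ee_rot: [3.136, -0.068, 0.002]
contact_force: [-0.3, -19.3, 5.3]
finger_gap: 0.503
```

>>> {"api": "step_arm", "payload": {
  "increments": [
    [[0,0.1,0],[0,0,0],0.5],
    [[0,0.1,0],[0,0,0],0.5],
    [[0,0,0],[0,0,0],0.5],
    [[0,0,-0.1],[0,0,0],0.5],
    [[0,0,-0.2],[0,0,0],0.5],
    [[0,0,-0.5],[0,0,0],0.5],
    [[0,0,-0.8],[0,0,0],0.5],
    [[0,0,-0.8],[0,0,0],0.5],
    [[0,0,-0.8],[0,0,0],0.5],
    [[0,0,0],[0,0,0],0.5],
    [[0,0,0],[0,0,0],0.5]
  ]
}}

```text
t: 9.4
eef_pos: [0.5083, -0.1064, 0.2354]
ee_rot: [3.141, -0.066, 0.001]
contact_force: [0.6, 0.1, 0.1]
finger_gap: 0.501
```

```bash
python3 look.py w8
python3 - <<'E'
from h import *
for n in("scene","side"):
    c=camera_params(n);p,d=capture(n)
    cv2.imwrite(f"pics/{n}8.png",p[:,:,::-1])
E
```

```text
{'t': 9.4, 'eef_pos': [0.5083, -0.1064, 0.2354], 'contact_force': [0.5893, 0.0747, 0.0775], 'finger_gap': 0.5009}
y 4508 372.0 36.0 med [0.5429 0.0141 0.1421] [ 0.526 -0.002  0.09 ] [0.57  0.044 0.145]
y 9195 275.0 241.0 med [ 0.4808 -0.0985  0.1507] [ 0.464 -0.186  0.148] [ 0.497 -0.038  0.248]
y 58 343.0 236.0 med [ 0.5237 -0.1055  0.1263] [ 0.52  -0.108  0.123] [ 0.527 -0.104  0.128]
y 6232 152.0 296.0 med [ 0.392  -0.1347  0.1351] [ 0.333 -0.211  0.099] [ 0.414 -0.115  0.14 ]
r 637 373.0 227.0 med [ 0.5387 -0.0882  0.1705] [ 0.525 -0.093  0.168] [ 0.551 -0.084  0.173]
```

View pics/w8.png

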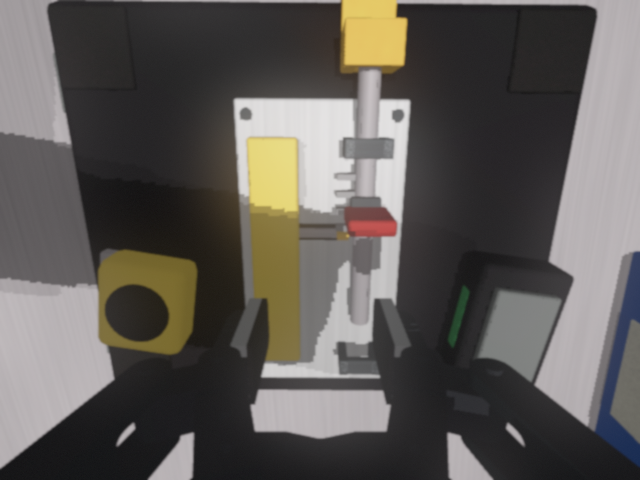

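View pics/scene8.png

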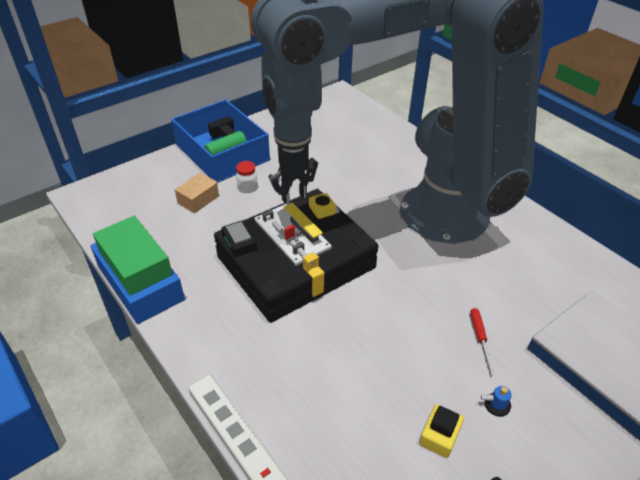

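The wrist view shows the rod inside the keeper at (372,50) and the tab at (371,220). The catch top is back at z 0.1507, the same as before the press, so it is fully up. The scene view shows the loose things where they were. The fingers are clear and the measured force is about zero, so I'm handing in.

```bash
python3 -c "
from station import *
print(hand_in())"
```

```text
the job is handed in; nothing more can be done
None
```

The case is locked and the job is handed in: the bolt is home in the keeper and the catch has sprung back up.

**What I did:** With the fingers half open, I pressed the catch about 8 mm down with one fingertip (about 5.6 N). The other fingertip pushed the tab until the bolt stopped. I nudged it twice more against the stop, peaking at about 19 N, then backed off the tab and lifted clear.

**Last checks:**
- **Bolt:** the tab travelled about 45.7 mm and then the force rose with no further motion. That agrees with the 48 mm stop only if the bolt started about 2 mm out, which is within the 3 mm allowed. I could not read the bolt value directly. The last picture shows the rod inside the keeper.
- **Catch:** its top is at z 0.1507 m, the same as before the press, and its tooth is back up too.
- **Robot and loose things:** the force on the tool is about zero, with the fingertips about 85 mm above the catch. The loose things look to be where they were, and the tape measure's position came out within about 2 mm. The others I compared only by eye.

No check failed. The job took about 9.5 s of the 32 s allowed.

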